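# Fold the ironing board's legs

### The job

The table-top ironing board lies upside down with both legs up, ready to be put away. Push each leg over toward the middle of the board and press it down until it snaps into its clips and lies flat on the underside. Leave the board where it lies, without shoving it along or lifting it, and leave the things around it alone.

Things in the scene. Friction and masses are not known exactly. Their poses are not given: they have to be found in the camera images.
- board: Table-top ironing board, 680 x 300 mm, 2.2 kg, loose, lying upside down on its blue cover; only friction on the counter holds it. Origin: at counter height under its middle; y axis along the board toward the narrow nose, x across, z up. Its brown underside faces up, 24 mm above the counter. Two folding legs stand on it
- leg_nose (a joint): Nose leg's angle (rad): 0 flat in its clips, 1.57 standing, 1.75 stop, leaning out to the nose. Folds toward the board's middle. U of 14 mm white tube: uprights 150 mm apart, crossbar 190 mm long, parallel to the hinge and 150 mm from it; 0.2 kg. Stiff hinge (0.28 N m, 2 N at the bar) stays where left. Below about 0.25 rad two sprung clips resist (some 7 N more at the bar), then snap over the uprights
- leg_tail (a joint): Tail leg's angle (rad), same build and meaning: 0 flat in its clips, 1.57 standing, 1.75 stop, leaning out to the square tail. Folds toward the board's middle (toward the nose). Uprights 220 mm apart, crossbar 260 mm long, its axis 150 mm from the hinge axis; same stiff hinge and same clips
- leg_nose_bar (a point): Middle of the nose leg's crossbar, on the tube's axis (bare tube, 14 mm thick; the yellow rubber feet, 20 mm thick, are at its two ends). When folded flat it is 38 mm above the counter, 14 mm above the panel
- leg_tail_bar (a point): Middle of the tail leg's crossbar, on the tube's axis (bare tube, 14 mm thick; yellow rubber feet, 20 mm thick, at its two ends). When folded flat it is 38 mm above the counter, 14 mm above the panel
- leg_nose_hinge (a point): Point on the nose leg's hinge axis, midway between its uprights, 14 mm above the panel (38 mm above the counter), 170 mm from the board's middle toward the nose. The axis is parallel to the board's x axis
- leg_tail_hinge (a point): Point on the tail leg's hinge axis, midway between its uprights, 14 mm above the panel, 230 mm from the board's middle toward the tail. The axis is parallel to the board's x axis
- iron_center (a point): Bystander: clothes iron standing on its heel, 130 x 115 mm, 262 mm tall; a point inside it 120 mm above the counter
- spray_center (a point): Bystander: clear trigger spray bottle, 76 mm across, 203 mm tall; point on its axis 90 mm above the counter
- starch_center (a point): Bystander: starch aerosol can, 52 mm across, 185 mm tall; point on its axis 90 mm above the counter
- spool_center (a point): Bystander: wooden thread spool, 34 mm across, 44 mm tall; its centre
- brush_center (a point): Bystander: wooden clothes brush, 50 mm wide, 225 mm long, 34 mm tall; centre of its head, handle along its -y
- peg_center (a point): Bystander: wooden clothes peg, 75 x 17 x 12 mm, lying on the counter; its centre
- tin_center (a point): Bystander: round button tin, 77 mm across, 48 mm tall; its centre

How it is judged (in metres and radians):
At the end, for the whole second after the job is handed in: Both legs lie folded flat in their clips (fold angles under 0.05 rad), the board lies flat on the counter within 20 mm of where it was, and every bystander is where it was (iron, spray bottle and can within 25 mm, the small things within 20 mm) (value of joint each of leg_nose, leg_tail below 0.05 rad and distance of each of board, spool_center, brush_center, peg_center, tin_center from where it was at the start of the episode below 0.02 m and angle between board's own z axis and vertical below 0.03 rad and linear speed of board below 0.01 m/s and distance of each of iron_center, spray_center, starch_center from where it was at the start of the episode below 0.025 m); the robot touches nothing.
It fails at once if the board was shoved more than 20 mm along the counter (distance of board from where it was at the start of the episode above 0.02 m).
It fails at once if the board was lifted (a hinge rose more than 15 mm) (height (world z) of any of leg_nose_hinge, leg_tail_hinge above 0.053 m).
It fails at once if a bystander was moved (iron, spray bottle, can by more than 25 mm, a small thing by more than 20 mm) (distance of any of iron_center, spray_center, starch_center from where it was at the start of the episode above 0.025 m or distance of any of spool_center, brush_center, peg_center, tin_center from where it was at the start of the episode above 0.02 m).
It also fails if it takes over 58 s, if anything falls off the work surface, if the arm or the gripper's body presses on something with over 40 N, if the wrist force passes 120 N, or if a joint passes its speed limit or range.

### The arm

A 6-joint arm with a two-finger parallel gripper is mounted at the origin on the work surface. World frame = base frame: x ahead of the robot, y to its left, z up, the work surface at z = 0. Lengths are in m, angles in degrees, forces in N, time in s.
With the tool pointing down it reaches from about 0.25 to 0.725 m from the base axis. Payload 9.7 kg.
Tool frame: the origin (TCP) lies midway between the tips of the shut fingers; the grasp point (between the pads) lies 19 mm behind it; z points along the fingers, y is the line along which they close (so a half turn about z gives the same grasp; the last joint's range is limited). The gripper opens to 85 mm and grips with 20 to 120 N. Pads are 22 mm wide; open, the fingers measure 114 mm over their backs; the gripper's body (76 mm by 85 mm) begins 54 mm behind the grasp point. The pads swing forward as they close: fully open they stand 13 mm farther back than shut.
Start: joints at [68.812, 4.979, 10.078, 95.1, 0, 90], TCP at [0.199, 0.513, 0.231] pointing down, gripper open.
Joint ranges: [-179.16, 179.16], [-48.56, 103.87], [-65.8, 70.77], [-126.05, 130.52], [-82.76, 87.17], [-180, 180]. Speed limits (degrees/s): [127.2, 127.2, 147.25, 180, 180, 180].

### API

Orientations are given as [roll, pitch, yaw] about the fixed x, y, z axes, in that order (R = Rz(yaw) Ry(pitch) Rx(roll)).
In Python, from workcell import bot gives the robot as it stands.
- The arm moves only by the shell command python3 -m crank 'ROWS' [FORCE]. ROWS is JSON, a list of rows, each an object with "gripper": the finger opening in mm, from 0 to 85.4; "travel": the shift along the tool's x, y, z in mm, a list of three; "twist": the turn, a rotation vector about the tool's x, y, z in rad, a list of three. In form: [{"gripper": gripper, "travel": [tx, ty, tz], "twist": [rx, ry, rz]}, ...]. A call has 1 to 12 rows; each row shifts and turns the commanded pose from where the row before left it, along the tool's axes as they then stand; what a row does not reach is not made up. A row lasts 1/8 s, in which the tool goes at most 62.5 mm and 10.7 degrees, less where a joint would pass 70% of its speed; a pose out of reach is approached as far as the arm can. A call is refused whole if a number of a shift passes 62.5 or a number of a turn 0.188, either way. A call with a gripper value outside its range is refused whole. The fingers move at their own pace and stop on an object; FORCE is the grip in N (left out, the last holds). Time passes only in rows, so rows that do not move let the fingers close. It gives the time, the measured TCP pose, the force, the opening and the grip force at its end, in the units of the state.
- bot.get_obs(): the state, without advancing time (a new reading comes with each control period).
- bot.camera(name): name is "scene" or "top" or "wrist"; returns the picture (420x560x3 uint8, red, green, blue); there is no depth.
- bot.calibration(name): a dict with "vfov" (degrees; the focal length in pixels is half the picture's height over the tangent of half this angle, whatever the lens; pixels are square), "cx", "cy" (the principal point, pixels), "camera_from_world" (4x4, takes a point from world to camera coordinates). Camera axes: x right, y down, z forward; pixel columns grow to the right and rows downward; lengths in m; the calibration is good to about 2 mm. The wrist camera is an equidistant fisheye: a pixel r from the principal point sees the ray r / f radians off the axis. A picture is of the moment at which its call begins: read the wrist's pose just before it. calibration takes no time and is no camera call; for the wrist camera it gives the pose at the moment of the call.
- bot.job_done(): hands the job in; it is judged then, once.
The state is a dict: "time": time; "q": joint angles; "qd": joint speeds; "joint_efforts": joint torques, N m; "ee_pos": TCP position; "tcp_rot": TCP orientation; "wrist_force": force on the tool from outside, world axes, zero at the start; "torque": the same for the moment, N m; "opening": finger opening in m; "grasp_force": force on a finger pad.
Only numpy, scipy, OpenCV 4.12 (cv2) and the standard library are available. Lean on these libraries where they do the work, as an engineer would, in place of code of your own. Each camera call takes 0.05 s, during which the arm holds its last target. There are 200 camera calls.

## Working session

There is one attempt and no reset: what is moved stays moved. The work goes in short steps, Python scripts to look and compute and a shell command to move; the robot and the scene stay as the last step left them, time stands still between calls to the robot, and variables do not carry over. Pictures are saved under pics/ and viewed, at most 10 in all, crops included, and the job is handed in when it is done.

```bash
mkdir -p pics; python3 - <<'E'
from workcell import bot
import cv2,numpy as np
a=bot.camera("scene");b=bot.camera("top")
for n,i in(("scene",a),("top",b)):
    cv2.imwrite(f"pics/{n}.png",i[:,:,::-1]); c=bot.calibration(n);print(n,c["vfov"],c["cx"],c["cy"],np.round(c["camera_from_world"],3).tolist())
o=bot.get_obs();print(o)
E
```

```text
scene 48.49246959249415 274.3548688285439 211.15412429779968 [[-0.735, 0.678, -0.023, 0.369], [0.37, 0.373, -0.851, -0.116], [-0.568, -0.634, -0.525, 1.753], [0.0, 0.0, 0.0, 1.0]]
top 44.053441426570004 274.56335444910115 214.03574994935883 [[0.007, -1.0, 0.0, 0.061], [-0.987, -0.007, -0.158, 0.553], [0.158, 0.001, -0.987, 1.672], [0.0, 0.0, 0.0, 1.0]]
{'time': 0.1, 'q': array([6.88111006e+01, 5.00664875e+00, 1.00407468e+01, 9.50987084e+01,
       1.29083259e-03, 8.99993992e+01]), 'qd': array([ 0.12476937, -0.20872296,  0.12465722,  0.04404889,  0.02992318,
       -0.05083645]), 'joint_efforts': array([-2.47074140e-04, -5.21559942e+01,  4.65653515e+01,  1.60711835e-02,
        1.64050431e-05,  3.00183660e-05]), 'ee_pos': array([0.19871938, 0.51264147, 0.23068213]), 'tcp_rot': array([-1.79935390e+02, -1.29150931e-03,  1.58811700e+02]), 'wrist_force': array([ 0.9348737 ,  0.66111805, -0.21009826]), 'torque': array([ 0.00970117, -0.00384631, -0.0233596 ]), 'grasp_force': 0.0, 'opening': 0.08503609265268634}
```

View pics/scene.png

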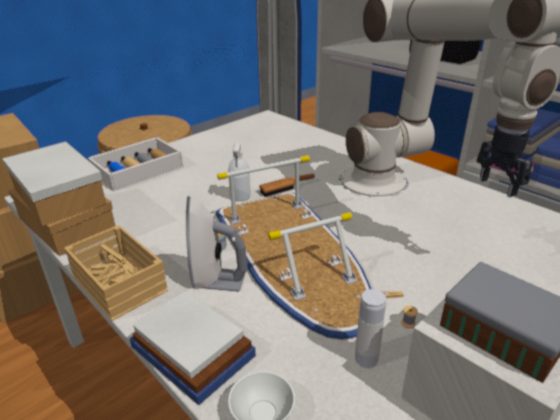

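View pics/top.png

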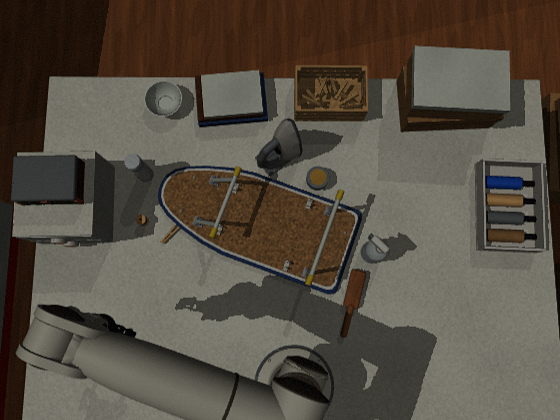

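The scene view shows both legs up: nose leg feet at (274,234) and (347,217), tail leg feet at (223,175) and (305,159). In the top view the nose is at the left: feet at (238,171)/(214,233) and (341,193)/(310,281). Next I triangulate the yellow feet.

```bash
cat > h.py <<'E'
import cv2,numpy as np
from workcell import bot
def P(n):
    c=bot.calibration(n);f=210/np.tan(np.radians(c["vfov"]/2))
    return np.array([[f,0,c["cx"]],[0,f,c["cy"]],[0,0,1]]),np.array(c["camera_from_world"])
def ray(n,uv):
    K,T=P(n);d=T[:3,:3].T@np.linalg.inv(K)@[*uv,1];return -T[:3,:3].T@T[:3,3],d
def onz(n,uv,z):
    o,d=ray(n,uv);return o+d*(z-o[2])/d[2]
def tri(u,v):
    Ps=[K@T[:3] for K,T in(P("top"),P("scene"))]
    x=cv2.triangulatePoints(*Ps,np.array(u,float).reshape(2,1),np.array(v,float).reshape(2,1));return (x[:3]/x[3]).ravel()
def yellow(img,box):
    h=cv2.cvtColor(img,cv2.COLOR_RGB2HSV);m=cv2.inRange(h,(22,170,90),(34,255,255))
    n,l,s,c=cv2.connectedComponentsWithStats(m)
    return [(c[i].round(1).tolist(),int(s[i,4])) for i in range(1,n) if s[i,4]>=8 and box[0]<c[i][0]<box[2] and box[1]<c[i][1]<box[3]]
E
python3 - <<'E'
from h import *
t=cv2.imread("pics/top.png")[:,:,::-1].copy();s=cv2.imread("pics/scene.png")[:,:,::-1].copy()
print(yellow(t,(150,150,380,300)));print(yellow(s,(200,140,370,250)))
for n,u,v in(("noseFar",(238,171),(274,234)),("noseNear",(214,233),(347,217)),("tailFar",(341,193),(223,175)),("tailNear",(310,281),(305,159))):
    print(n,tri(u,v).round(3))
for n,uv,z in (("corner1",(361,211),.024),("corner2",(337,292),.024),("nose",(160,190),.024),("starchtop",(133,160),.185),("irontop",(292,123),.262),("spraytop",(378,242),.2),("spool",(143,220),.04),("peg",(172,234),.01),("tin",(318,177),.048),("brushtop",(357,280),.034)):print(n,onz("top",uv,z).round(3))
E
```

```text
[([236.2, 170.7], 35), ([339.1, 194.0], 38), ([212.2, 232.0], 39), ([308.6, 279.5], 45)]
[([304.8, 158.3], 38), ([222.0, 175.3], 40), ([346.3, 216.0], 58), ([274.1, 234.4], 97)]
noseFar [0.667 0.18  0.165]
noseNear [0.472 0.252 0.161]
tailFar [ 0.591 -0.134  0.191]
tailNear [ 0.328 -0.041  0.185]
corner1 [ 0.568 -0.225  0.024]
corner2 [ 0.299 -0.141  0.024]
nose [0.635 0.451 0.024]
starchtop [0.695 0.502 0.185]
irontop [0.791 0.014 0.262]
spraytop [ 0.445 -0.244  0.2  ]
spool [0.53  0.499 0.04 ]
peg [0.488 0.408 0.01 ]
tin [ 0.678 -0.08   0.048]
brushtop [ 0.338 -0.206  0.034]
```

Tail leg stands at about 90° and nose leg leans in at about 56°. The tool's y is already within about 1° of the board's axis (toward the nose), and tool x points toward the robot side. I'll start with the nose leg and move to its outer side.

```bash
cat >> h.py <<'E'
def sl(p): return np.array([p[0]*.94-p[1]*.342, p[0]*.342+p[1]*.94, p[2]])  # lateral, along, z
def st():
    o=bot.get_obs();print("t",round(o["time"],2),"lat,s,z",sl(o["ee_pos"]).round(4),"rot",o["tcp_rot"].round(1),"F",o["wrist_force"].round(1),"open",round(o["opening"],3))
E
python3 -m crank '[{"gripper":0,"travel":[-38,-8,0],"twist":[0,0,0]},{"gripper":0,"travel":[-38,-8,0],"twist":[0,0,0]},{"gripper":0,"travel":[-38,-8,0],"twist":[0,0,0]},{"gripper":0,"travel":[-38,-8,0],"twist":[0,0,0]},{"gripper":0,"travel":[-38,-8,0],"twist":[0,0,0]},{"gripper":0,"travel":[-38,-8,0],"twist":[0,0,0]},{"gripper":0,"travel":[-38,-8,0],"twist":[0,0,0]},{"gripper":0,"travel":[-38,-8,0],"twist":[0,0,0]},{"gripper":0,"travel":[-38,-7,0],"twist":[0,0,0]},{"gripper":0,"travel":[-38,-7,0],"twist":[0,0,0]},{"gripper":0,"travel":[-38,-7,0],"twist":[0,0,0]},{"gripper":0,"travel":[-33,-6,0],"twist":[0,0,0]}]'
python3 -c "from h import *;st()"
```

```text
time: 1.6
ee_pos: [0.5874, 0.264, 0.2307]
tcp_rot: [-180.0, -0.0, 158.8]
wrist_force: [0.5, 1.0, -0.5]
opening: -0.0001
grasp_force: 0.0
t 1.6 lat,s,z [0.4619 0.4491 0.2307] rot [-180.    -0.   158.8] F [ 0.5  1.  -0.5] open -0.0
```

```bash
python3 -m crank '[{"gripper":0,"travel":[0,0,27],"twist":[0,0,0]},{"gripper":0,"travel":[0,0,27],"twist":[0,0,0]},{"gripper":0,"travel":[0,0,27],"twist":[0,0,0]},{"gripper":0,"travel":[0,-14,0],"twist":[0,0,0]},{"gripper":0,"travel":[0,-14,0],"twist":[0,0,0]},{"gripper":0,"travel":[0,-8,5],"twist":[0,0,0]},{"gripper":0,"travel":[0,-8,5],"twist":[0,0,0]},{"gripper":0,"travel":[0,-8,6],"twist":[0,0,0]},{"gripper":0,"travel":[0,-8,6],"twist":[0,0,0]},{"gripper":0,"travel":[0,-8,8],"twist":[0,0,0]},{"gripper":0,"travel":[0,-8,10],"twist":[0,0,0]},{"gripper":0,"travel":[0,0,0],"twist":[0,0,0]}]' | head -4
python3 - <<'E'
from h import *
st();a=bot.camera("scene");b=bot.camera("top")
print(yellow(b,(100,100,400,300)),yellow(a,(150,140,400,300)))
cv2.imwrite("pics/p3.png",np.hstack([b[120:310,130:400],a[130:320,180:450]])[:,:,::-1])
E
```

```text
time: 3.1
ee_pos: [0.5581, 0.1932, 0.1091]
tcp_rot: [-179.9, -0.1, 158.8]
wrist_force: [-0.4, 1.2, 0.8]
t 3.1 lat,s,z [0.4586 0.3725 0.1091] rot [-1.799e+02 -1.000e-01  1.588e+02] F [-0.4  1.2  0.8] open -0.0
[([251.2, 179.4], 34), ([308.6, 279.5], 45)] [([222.1, 175.3], 32), ([336.3, 223.0], 40), ([267.5, 240.8], 96)]
```

View pics/p3.png

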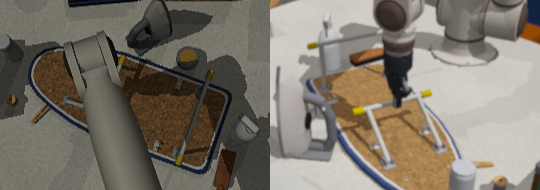

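The leg follows: the nose bar sits against the finger, scene feet at (267,241) and (336,223), leaning about 35°. I'll lift over the bar and press from the top.

```bash
python3 -m crank '[{"gripper":0,"travel":[0,4,-21],"twist":[0,0,0]},{"gripper":0,"travel":[0,0,-24],"twist":[0,0,0]},{"gripper":0,"travel":[0,-15,0],"twist":[0,0,0]},{"gripper":0,"travel":[0,-16,0],"twist":[0,0,0]},{"gripper":0,"travel":[0,-2,13],"twist":[0,0,0]},{"gripper":0,"travel":[0,-3,13],"twist":[0,0,0]},{"gripper":0,"travel":[0,-3,13],"twist":[0,0,0]},{"gripper":0,"travel":[0,-3,13],"twist":[0,0,0]},{"gripper":0,"travel":[0,-3,13],"twist":[0,0,0]},{"gripper":0,"travel":[0,-2,10],"twist":[0,0,0]},{"gripper":0,"travel":[0,0,6],"twist":[0,0,0]},{"gripper":0,"travel":[0,0,0],"twist":[0,0,0]}]' | head -4
python3 - <<'E'
from h import *
st();b=bot.camera("top");a=bot.camera("scene")
y=yellow(b,(100,100,400,300));z=yellow(a,(150,140,400,320));print(y,z)
print(tri((251.2,179.4),(267.5,240.8)).round(3))
E
```

```text
time: 4.7
ee_pos: [0.542, 0.1509, 0.073]
tcp_rot: [-179.6, -0.0, 158.7]
wrist_force: [-4.9, -11.2, 6.6]
t 4.7 lat,s,z [0.4579 0.3272 0.073 ] rot [-179.6   -0.   158.7] F [ -4.9 -11.2   6.6] open -0.0
[([307.1, 279.1], 43)] [([222.6, 176.0], 33), ([333.3, 233.3], 42), ([266.4, 250.5], 85)]
[0.652 0.14  0.117]
```

The contact pushes the board slightly toward the nose, so the tip is catching the bar's inner side. I'll back off upward and look again.

```bash
python3 -m crank '[{"gripper":0,"travel":[0,0,-20],"twist":[0,0,0]},{"gripper":0,"travel":[0,0,-40],"twist":[0,0,0]},{"gripper":0,"travel":[60,-10,-40],"twist":[0,0,0]},{"gripper":0,"travel":[60,0,0],"twist":[0,0,0]},{"gripper":0,"travel":[60,0,0],"twist":[0,0,0]},{"gripper":0,"travel":[60,0,0],"twist":[0,0,0]},{"gripper":0,"travel":[60,0,0],"twist":[0,0,0]},{"gripper":0,"travel":[0,0,0],"twist":[0,0,0]}]' | head -4
python3 - <<'E'
from h import *
st();b=bot.camera("top");a=bot.camera("scene")
y=yellow(b,(100,100,400,300));z=yellow(a,(150,140,400,320));print(y,z)
cv2.imwrite("pics/p4.png",np.hstack([b[120:310,130:400],a[130:320,180:450]])[:,:,::-1])
E
```

```text
time: 5.8
ee_pos: [0.2658, 0.2526, 0.1684]
tcp_rot: [179.9, -0.0, 159.1]
wrist_force: [1.0, -0.1, -0.3]
t 5.8 lat,s,z [0.1634 0.3283 0.1684] rot [179.9  -0.  159.1] F [ 1.  -0.1 -0.3] open 0.0
[([255.3, 183.3], 31), ([337.8, 193.6], 39), ([232.8, 241.9], 35)] [([305.0, 159.1], 24), ([222.6, 176.0], 38), ([333.4, 232.8], 40), ([266.5, 250.3], 81)]
```

View pics/p4.png

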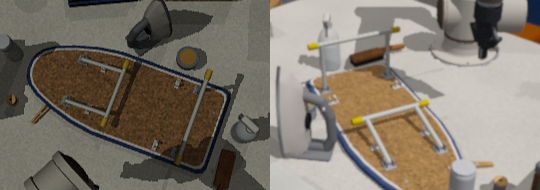

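The nose leg is now low, with top-view feet at (255,183) and (233,242). The tail feet have shifted only about 1.3 px, so the board moved about 4 mm.

```bash
python3 - <<'E'
from h import *
for u,v in(((255.3,183.3),(266.5,250.3)),((232.8,241.9),(333.4,232.8)),((337.8,193.6),(222.6,176.0)),((339.1,194),(222.0,175.3)),((236.2,170.7),(274.1,234.4)),((212.2,232),(346.3,216))): print(sl(tri(u,v)).round(4))
E
```

```text
[0.5652 0.3423 0.0776]
[0.3599 0.3421 0.0765]
[0.6001 0.0834 0.1901]
[0.6004 0.0792 0.1905]
[0.5649 0.4018 0.1669]
[0.3594 0.402  0.1673]
```

```bash
python3 -m crank '[{"gripper":0,"travel":[-50,5,0],"twist":[0,0,0]},{"gripper":0,"travel":[-50,5,0],"twist":[0,0,0]},{"gripper":0,"travel":[-50,5,0],"twist":[0,0,0]},{"gripper":0,"travel":[-50,5,0],"twist":[0,0,0]},{"gripper":0,"travel":[-50,5,0],"twist":[0,0,0]},{"gripper":0,"travel":[-50,4,0],"twist":[0,0,0]},{"gripper":0,"travel":[0,0,30],"twist":[0,0,0]},{"gripper":0,"travel":[0,0,30],"twist":[0,0,0]},{"gripper":0,"travel":[0,0,12],"twist":[0,0,0]},{"gripper":0,"travel":[0,0,0],"twist":[0,0,0]}]' | head -4
python3 -c "from h import *;st()"
```

```text
time: 7.15
ee_pos: [0.5588, 0.169, 0.0958]
tcp_rot: [-179.9, -0.1, 158.7]
wrist_force: [-0.0, -0.6, 0.5]
t 7.15 lat,s,z [0.4674 0.35   0.0958] rot [-1.799e+02 -1.000e-01  1.587e+02] F [-0.  -0.6  0.5] open -0.0
```

```bash
python3 -m crank '[{"gripper":0,"travel":[0,-2,7],"twist":[0,0,0]},{"gripper":0,"travel":[0,-1,7],"twist":[0,0,0]},{"gripper":0,"travel":[0,-2,7],"twist":[0,0,0]},{"gripper":0,"travel":[0,-1,7],"twist":[0,0,0]},{"gripper":0,"travel":[0,-1,7],"twist":[0,0,0]},{"gripper":0,"travel":[0,0,0],"twist":[0,0,0]}]' | head -4
python3 -c "from h import *;st()"
```

```text
time: 7.9
ee_pos: [0.556, 0.1633, 0.0615]
tcp_rot: [180.0, -0.0, 158.8]
wrist_force: [0.1, -0.4, -1.5]
t 7.9 lat,s,z [0.4668 0.3437 0.0615] rot [180.   -0.  158.8] F [ 0.1 -0.4 -1.5] open -0.0
```

```bash
python3 -m crank '[{"gripper":0,"travel":[0,-1,7],"twist":[0,0,0]},{"gripper":0,"travel":[0,0,7],"twist":[0,0,0]},{"gripper":0,"travel":[0,0,6],"twist":[0,0,0]},{"gripper":0,"travel":[0,0,0],"twist":[0,0,0]}]' | head -4
python3 -c "
from h import *
st()
b=bot.camera('top');a=bot.camera('scene');print(yellow(b,(100,100,400,300)),yellow(a,(150,140,400,320)))"
```

```text
time: 8.4
ee_pos: [0.556, 0.1627, 0.0442]
tcp_rot: [179.9, 0.1, 158.8]
wrist_force: [-8.6, -2.4, 23.2]
t 8.4 lat,s,z [0.467  0.3431 0.0442] rot [1.799e+02 1.000e-01 1.588e+02] F [-8.6 -2.4 23.2] open 0.0
[([338.3, 192.8], 28), ([307.1, 279.1], 43)] [([222.4, 175.9], 36), ([332.1, 242.4], 56), ([266.1, 260.3], 80)]
```

Nose leg snapped flat: the tip is on the bar at z 44 mm with a firm 23 N. Now I go up and over to the tail leg's outer side.

```bash
python3 -m crank '[{"gripper":0,"travel":[0,0,-40],"twist":[0,0,0]},{"gripper":0,"travel":[0,0,-55],"twist":[0,0,0]},{"gripper":0,"travel":[0,0,-60],"twist":[0,0,0]},{"gripper":0,"travel":[0,0,-60],"twist":[0,0,0]},{"gripper":0,"travel":[0,-50,0],"twist":[0,0,0]},{"gripper":0,"travel":[0,-50,0],"twist":[0,0,0]},{"gripper":0,"travel":[0,-50,0],"twist":[0,0,0]},{"gripper":0,"travel":[0,-50,0],"twist":[0,0,0]},{"gripper":0,"travel":[0,-50,0],"twist":[0,0,0]},{"gripper":0,"travel":[0,-48,0],"twist":[0,0,0]},{"gripper":0,"travel":[0,0,0],"twist":[0,0,0]}]' | head -4
python3 - <<'E'
from h import *
st();b=bot.camera("top");a=bot.camera("scene")
print(yellow(b,(100,100,400,300)),yellow(a,(150,140,400,320)))
cv2.imwrite("pics/p5.png",np.hstack([b[120:310,130:400],a[130:320,180:450]])[:,:,::-1])
E
```

```text
time: 9.88
ee_pos: [0.4472, -0.1176, 0.2564]
tcp_rot: [-180.0, 0.0, 158.6]
wrist_force: [-0.6, 0.8, 0.9]
t 9.88 lat,s,z [0.4605 0.0424 0.2564] rot [-180.     0.   158.6] F [-0.6  0.8  0.9] open 0.0
[([256.8, 186.0], 25), ([337.7, 193.3], 33), ([234.9, 243.5], 33), ([307.1, 278.9], 35)] [([305.7, 158.9], 36), ([222.5, 175.6], 45), ([332.1, 242.3], 56), ([266.1, 260.3], 82)]
```

View pics/p5.png

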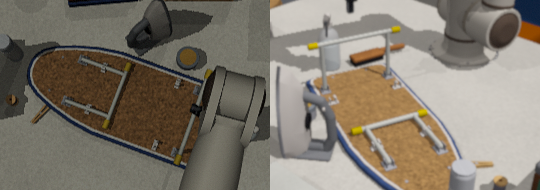

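Nose leg lies flat in its clips, and the tool is outside the tail bar. I'll lower and push along the arc.

```bash
python3 -m crank '[{"gripper":0,"travel":[0,0,41],"twist":[0,0,0]},{"gripper":0,"travel":[0,0,41],"twist":[0,0,0]},{"gripper":0,"travel":[0,10,0],"twist":[0,0,0]},{"gripper":0,"travel":[0,10,0],"twist":[0,0,0]},{"gripper":0,"travel":[0,13,2],"twist":[0,0,0]},{"gripper":0,"travel":[0,13,2],"twist":[0,0,0]},{"gripper":0,"travel":[0,12,2],"twist":[0,0,0]},{"gripper":0,"travel":[0,12,4],"twist":[0,0,0]},{"gripper":0,"travel":[0,12,5],"twist":[0,0,0]},{"gripper":0,"travel":[0,12,6],"twist":[0,0,0]},{"gripper":0,"travel":[0,0,0],"twist":[0,0,0]}]' | head -4
python3 - <<'E'
from h import *
st();b=bot.camera("top");a=bot.camera("scene")
print(yellow(b,(100,100,400,300)),yellow(a,(150,140,400,320)))
E
python3 -m crank '[{"gripper":0,"travel":[0,10,7],"twist":[0,0,0]},{"gripper":0,"travel":[0,10,8],"twist":[0,0,0]},{"gripper":0,"travel":[0,10,9],"twist":[0,0,0]},{"gripper":0,"travel":[0,9,10],"twist":[0,0,0]},{"gripper":0,"travel":[0,6,7],"twist":[0,0,0]},{"gripper":0,"travel":[0,0,0],"twist":[0,0,0]}]' | head -4
python3 - <<'E'
from h import *
st();b=bot.camera("top");a=bot.camera("scene")
print(yellow(b,(100,100,400,300)),yellow(a,(150,140,400,320)))
E
```

```text
time: 11.35
ee_pos: [0.482, -0.0268, 0.1528]
tcp_rot: [-180.0, -0.1, 158.9]
wrist_force: [-0.0, -0.4, 0.1]
t 11.35 lat,s,z [0.4622 0.1396 0.1528] rot [-1.800e+02 -1.000e-01  1.589e+02] F [-0.  -0.4  0.1] open -0.0
[([256.8, 186.0], 25), ([313.6, 183.5], 17), ([234.9, 243.4], 32), ([281.8, 270.0], 34)] [([316.7, 174.6], 36), ([231.2, 193.5], 52), ([332.2, 242.3], 57), ([266.1, 260.3], 82)]
time: 12.2
ee_pos: [0.4981, 0.0148, 0.1118]
tcp_rot: [-180.0, -0.1, 158.9]
wrist_force: [-0.8, 0.7, 0.8]
t 12.2 lat,s,z [0.4631 0.1842 0.1118] rot [-1.800e+02 -1.000e-01  1.589e+02] F [-0.8  0.7  0.8] open -0.0
[([299.6, 181.1], 12), ([256.8, 186.0], 25), ([234.9, 243.5], 33), ([268.1, 265.5], 30)] [([322.7, 192.5], 31), ([236.7, 212.1], 77), ([332.2, 242.4], 56), ([266.0, 260.3], 81)]
```

```bash
python3 - <<'E'
from h import *
for u,v in(((268.1,265.5),(322.7,192.5)),((299.6,181.1),(236.7,212.1)),((256.8,186),(266,260.3)),((234.9,243.5),(332.2,242.4))): print(sl(tri(u,v)).round(4))
E
```

```text
[0.3256 0.2075 0.1313]
[0.6058 0.2085 0.1354]
[0.5658 0.3383 0.0409]
[0.3598 0.3379 0.0402]
```

```bash
python3 -m crank '[{"gripper":0,"travel":[0,-4,-24],"twist":[0,0,0]},{"gripper":0,"travel":[0,0,-24],"twist":[0,0,0]},{"gripper":0,"travel":[0,12,0],"twist":[0,0,0]},{"gripper":0,"travel":[0,12,0],"twist":[0,0,0]},{"gripper":0,"travel":[0,0,10],"twist":[0,0,0]},{"gripper":0,"travel":[0,0,11],"twist":[0,0,0]},{"gripper":0,"travel":[0,7,10],"twist":[0,0,0]},{"gripper":0,"travel":[0,6,10],"twist":[0,0,0]},{"gripper":0,"travel":[0,6,11],"twist":[0,0,0]},{"gripper":0,"travel":[0,3,9],"twist":[0,0,0]},{"gripper":0,"travel":[0,3,9],"twist":[0,0,0]},{"gripper":0,"travel":[0,0,0],"twist":[0,0,0]}]' | head -4
python3 - <<'E'
from h import *
st();b=bot.camera("top");a=bot.camera("scene")
u=yellow(b,(100,100,400,300));v=yellow(a,(150,140,400,320));print(u,v)
E
```

```text
time: 13.8
ee_pos: [0.5142, 0.0563, 0.0898]
tcp_rot: [-180.0, -0.1, 158.8]
wrist_force: [0.0, -0.7, 0.6]
t 13.8 lat,s,z [0.4641 0.2288 0.0898] rot [-1.800e+02 -1.000e-01  1.588e+02] F [ 0.  -0.7  0.6] open -0.0
[([234.9, 243.5], 33), ([259.8, 265.5], 11)] [([325.8, 209.5], 31), ([240.9, 229.8], 55), ([332.1, 242.4], 56), ([266.0, 260.3], 81)]
```

```bash
python3 -m crank '[{"gripper":0,"travel":[0,2,7],"twist":[0,0,0]},{"gripper":0,"travel":[0,1,7],"twist":[0,0,0]},{"gripper":0,"travel":[0,1,7],"twist":[0,0,0]},{"gripper":0,"travel":[0,1,7],"twist":[0,0,0]},{"gripper":0,"travel":[0,0,7],"twist":[0,0,0]},{"gripper":0,"travel":[0,0,6],"twist":[0,0,0]},{"gripper":0,"travel":[0,0,6],"twist":[0,0,0]},{"gripper":0,"travel":[0,0,0],"twist":[0,0,0]}]' | head -4
python3 - <<'E'
from h import *
st();a=bot.camera("scene");print(yellow(a,(150,140,400,320)))
E
```

```text
time: 14.9
ee_pos: [0.5162, 0.0607, 0.0446]
tcp_rot: [180.0, 0.0, 158.8]
wrist_force: [-5.4, -0.5, 12.3]
t 14.9 lat,s,z [0.4645 0.2336 0.0446] rot [180.    0.  158.8] F [-5.4 -0.5 12.3] open -0.0
[([326.7, 222.5], 33), ([332.1, 242.3], 56), ([245.7, 242.9], 19), ([266.0, 260.3], 81)]
```

```bash
python3 -m crank '[{"gripper":0,"travel":[0,0,2],"twist":[0,0,0]},{"gripper":0,"travel":[0,0,0],"twist":[0,0,0]},{"gripper":0,"travel":[0,0,-30],"twist":[0,0,0]},{"gripper":0,"travel":[0,0,-60],"twist":[0,0,0]},{"gripper":0,"travel":[0,0,-60],"twist":[0,0,0]},{"gripper":0,"travel":[0,0,-50],"twist":[0,0,0]},{"gripper":0,"travel":[50,0,0],"twist":[0,0,0]},{"gripper":0,"travel":[50,0,0],"twist":[0,0,0]},{"gripper":0,"travel":[50,0,0],"twist":[0,0,0]},{"gripper":0,"travel":[50,0,0],"twist":[0,0,0]},{"gripper":0,"travel":[0,0,0],"twist":[0,0,0]},{"gripper":0,"travel":[0,0,0],"twist":[0,0,0]}]' | head -4
python3 - <<'E'
from h import *
st();b=bot.camera("top");a=bot.camera("scene")
print(yellow(b,(100,100,400,300)),yellow(a,(150,140,400,320)))
cv2.imwrite("pics/p6.png",np.hstack([b[110:350,100:400],a[110:350,180:450]])[:,:,::-1])
for m,r in((b,"top"),(a,"scene")):print(r)
E
```

```text
time: 16.45
ee_pos: [0.3302, 0.1332, 0.2415]
tcp_rot: [180.0, 0.0, 158.8]
wrist_force: [-0.6, 0.0, -0.5]
t 16.45 lat,s,z [0.2648 0.2381 0.2415] rot [180.    0.  158.8] F [-0.6  0.  -0.5] open 0.0
[([256.8, 186.0], 25), ([288.7, 186.7], 33), ([234.9, 243.5], 33)] [([326.5, 222.4], 33), ([332.1, 242.3], 56), ([245.7, 242.9], 19), ([266.2, 260.3], 81)]
top
scene
```

View pics/p6.png

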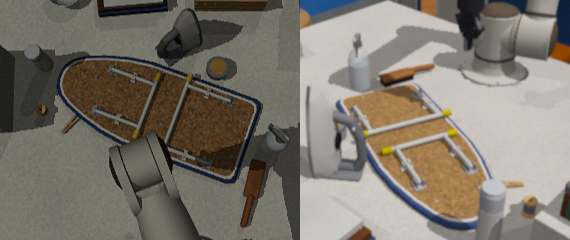

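Both legs lie flat: top-view feet at (257,186)/(235,243) for the nose and (289,187) for the tail. The bystanders look undisturbed. One quick height check, then I hand in.

```bash
python3 - <<'E'
from h import *
z=[sl(tri(*p)) for p in(((288.7,186.7),(245.7,242.9)),((256.8,186),(266.2,260.3)),((234.9,243.5),(332.1,242.3)))]
print(np.round(z,4))
if all(p[2]<.047 for p in z): print(bot.job_done())
E
```

```text
[[0.5955 0.2392 0.0451]
 [0.5655 0.3384 0.041 ]
 [0.3599 0.3378 0.0405]]
the job is handed in; nothing more can be done
None
```

Both legs are folded flat and look snapped into their clips, and the job is handed in at about 16.5 s (no verdict came back); the board slid roughly 4 mm toward the nose, within the 20 mm limit, and the things around it look undisturbed in the last pictures.

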